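# Flip down the length stop and butt the stud against it

### The arm

A 7-joint arm with a two-finger parallel gripper is mounted at the origin on the work surface. World frame = base frame: x ahead of the robot, y to its left, z up, the work surface at z = 0. Lengths are in m, angles in rad, forces in N, time in s.
With the tool pointing down it reaches from about 0.4 to 0.85 m from the base axis. Payload 10.4 kg.
Tool frame: the origin (TCP) lies at the very end of the fingers, on their centre line; the grasp point (between the pads) lies 19 mm behind it (manip.grip_point_offset is the distance from the TCP to the grasp point, in m); z points along the fingers, y is the line along which they close (so a half turn about z gives the same grasp; the last joint's range is limited). The gripper opens to 85 mm and grips with 20 to 120 N. Pads are 22 mm wide; open, the fingers measure 114 mm over their backs; the gripper's body (76 mm by 85 mm) begins 54 mm behind the grasp point. The pads swing forward as they close: fully open they stand 13 mm farther back than shut.
Start: joints at [-1.349, 0.332, -0.065, 1.46, 0.022, 1.35, -0.088], TCP at [0.151, 0.606, 0.197] pointing down, gripper open.
Joint ranges: [-2.6, 2.6], [-0.5, 2.12], [-1.47, 1.34], [0.16, 2.42], [-1.27, 4.41], [0.06, 2.06], [-2.6, 2.6]. Speed limits (rad/s): [2.22, 2.22, 2.79, 2.79, 3.14, 3.14, 3.14].

### API

Orientations are given as a unit quaternion [x, y, z, w].
In Python, from workcell import manip gives the robot as it stands. The module is installed in compiled form; this text tells all that it offers.
- The arm moves only by the tool step_arm, never from a script. Its argument "moves" is a list of rows, each a list of 7 numbers: the closure, from 0 (fully open) to 1 (shut), then the shift along the world's x, y, z in mm, then the turn, a rotation vector about the world's x, y, z in rad. In form: [[grip, tx, ty, tz, ax, ay, az], ...]. A call has 1 to 10 rows; each row is the pose to reach, as a shift and turn from the pose commanded when the call began; what a row does not reach only later rows make up. A row lasts 1/10 s, in which the tool goes at most 50 mm and 8.59 degrees, less where a joint would pass 70% of its speed; a pose out of reach is approached as far as the arm can. A call with a gripper value outside its range is refused whole. The fingers move at their own pace and stop on an object; "grip_force" is the grip in N (left out, the last holds). Time passes only in rows, so rows that repeat a pose let the fingers close. It gives the time, the measured TCP pose, the force, the opening and the grip force at its end, in the units of the state.
- manip.get_obs(): the state, without advancing time (a new reading comes with each control period).
- manip.camera(name): name is "side" or "top"; returns a dict with "image" (480x640x3 uint8, blue, green, red), "K" (3x3 intrinsics, pixels), "dist_coeffs" ([k1, k2, p1, p2, k3] as OpenCV has them; the pictures are not rectified), "rvec" (rotation vector, rad) and "tvec" (3), from world to camera coordinates, as OpenCV has them. Camera axes: x right, y down, z forward; pixel columns grow to the right and rows downward; lengths in m; the calibration is good to about 2 mm. A picture is of the moment at which its call begins. There is no depth.
- manip.hand_in(): hands the job in; it is judged then, once.
The state is a dict: "clock": time; "joint_pos": joint angles; "joint_velocities": joint speeds; "tau": joint torques, N m; "position": TCP position; "ee_rot": TCP orientation; "ft_force": force on the tool from outside, world axes, zero at the start; "torque": the same for the moment, N m; "grip_width": opening from 0.0 (shut) to 1.0 (fully open); "grasp_force": force on a finger pad.
Only numpy, scipy, OpenCV 4.12 (cv2) and the standard library are available. Lean on these libraries where they do the work, as an engineer would, in place of code of your own. Each camera call takes 0.05 s, during which the arm holds its last target. There are 200 camera calls.

### The job

Set the piece of stud up for its cut on the crosscut sled: flip the length stop farther from the saw kerf all the way down in front of the fence (leave the nearer stop up), then push the stud back flat against the fence and along it until its end butts against that stop. Only push with the fingers: the stud stays flat on the bed and is not lifted, and the offcut, tape measure and glue bottle stay where they are.

Things in the scene. Friction and masses are not known exactly. Their poses are not given: they have to be found in the camera images.
- sled: crosscut sled, white bed, wood fence, fixed, fence on its far side. Origin at bench height (z = 0) under the fence's front face; x points through the fence away from the robot, y along it. Bed top 12 mm above the bench, x = -260 to 50, y = -360 to 240 mm. Fence: face at x = 0, 36 mm thick, as long as the bed, top 77 mm above the bench. Front rail: 32 mm tall, x < -241, y = -220 to 20 mm
- kerf (a point): the saw kerf where it meets the fence, on the bed: a 3 mm slot straight through bed and fence at the sled's y = -100 mm (the robot's right). A 50 mm tall block backs the fence there
- long_stop: carriage of the aluminium flip stop farther from the kerf (the left one), clamped on the fence top. Origin on the fence top, at its front face, in the middle plane of the arm; axes parallel to the sled's. Hinge pin along y, 14 mm above the origin. The arm is 12 mm thick (y = -6 to 6 mm): the stud butts on the y = -6 face. Black knob 26 mm wide, 26 mm tall, at x = 20, y = 32 mm
- long_flip (a joint): hinge angle of the long stop's arm: 0 = fully down on its rest (hanging straight down in front of the fence), 1.57 = level, pointing at the robot, 3.14 = straight up, to 3.75 = leaning back beyond the fence. Positive turns about the stop's +y. Stiff friction hinge (0.12 N m): it stays wherever it is left, does not drop by itself
- long_paddle (a point): on the long stop's arm (axes turn with it), 44 mm in front of the hinge and 55 mm below it at joint 0. Arm at joint 0, from the hinge: link x = -12 to 2 mm, down to 39 mm below; then paddle x = -44 to -2 mm, 33 to 74 mm below, lower edge 5 mm above the bed. The point lies on the paddle edge that faces the robot when down and away from it when up
- short_stop: carriage of the second, identical flip stop, nearer to the kerf (the one on the right); origin and axes as for the long stop. Its arm is up and stays up
- short_flip (a joint): hinge angle of the short stop's arm: 0 = fully down on its rest (hanging straight down in front of the fence), 1.57 = level, pointing at the robot, 3.14 = straight up, to 3.75 = leaning back beyond the fence. Positive turns about the stop's +y. Stiff friction hinge (0.12 N m): it stays wherever it is left, does not drop by itself
- stud: loose piece of softwood stud, 95 x 340 x 45 mm (x, y, z), about 0.55 kg, lying flat on the bed in front of the fence, its length (y) roughly along the fence, across the kerf. Origin: centre of its underside; +x side faces the fence, +y end faces the long stop
- stud_left_end (a point): centre of the stud's +y end face (22.5 mm above its underside)
- stud_right_end (a point): centre of the stud's -y end face (22.5 mm above its underside)
- stud_back_left (a point): on the stud's fence-side face at its +y end, 22.5 mm above its underside
- stud_back_right (a point): on the stud's fence-side face at its -y end, 22.5 mm above its underside
- offcut: bystander: small upright wooden offcut, 45 x 45 x 70 mm, standing on the sled bed left of the stud, near the front; origin: centre of its underside
- tape: bystander: black tape measure, 65 x 38 x 62 mm, on the bench left of the sled; origin: centre of its underside
- glue: bystander: white glue bottle, 60 mm across and 170 mm tall, on the bench beyond the fence; origin: centre of its underside

How it is judged:
By the outcome, as a careful person would: the job done as asked, in the order asked, and still so for the second after the job is handed in, with the robot touching nothing.
It also fails if it takes over 72 s, if anything falls off the work surface, if the arm or the gripper's body presses on something with over 40 N, if the wrist force passes 120 N, or if a joint passes its speed limit or range.

## Working session

There is one attempt and no reset: what is moved stays moved. The work goes in short steps, Python scripts to look and compute and a tool call to move; the robot and the scene stay as the last step left them, time stands still between calls to the robot, and variables do not carry over. Pictures are saved under pics/ and viewed, at most 10 in all, crops included, and the job is handed in when it is done.

Besides the shell and the picture viewer there is one more tool, called after "Request:" as a command line: name --pt "numbers of a row" for each row, then --argument value for the rest. step_arm: Moves the arm, as the interface text tells. Its arguments: {"type":"object","properties":{"moves":{"type":"array","items":{"type":"array","items":{"type":"number"}}},"grip_force":{"type":"number"}},"required":["moves"]}

```bash
mkdir -p pics
cat > h.py <<'E'
import numpy as np, cv2
from workcell import manip
def ray(c,uv):
    R=cv2.Rodrigues(np.array(c["rvec"],float))[0]; t=np.array(c["tvec"],float).ravel()
    n=cv2.undistortPoints(np.array([[uv]],float),np.array(c["K"],float),np.array(c["dist_coeffs"],float))[0,0]
    return -R.T@t, R.T@np.array([n[0],n[1],1.])
def onz(c,uv,z):
    o,d=ray(c,uv); return o+d*(z-o[2])/d[2]
def tri(c1,u1,c2,u2):
    a,d=ray(c1,u1); b,e=ray(c2,u2)
    s=np.linalg.lstsq(np.c_[d,-e],b-a,rcond=None)[0]
    p,q=a+d*s[0],b+e*s[1]; return (p+q)/2,np.linalg.norm(p-q)
def proj(c,p):
    return cv2.projectPoints(np.array(p,float).reshape(-1,3),np.array(c["rvec"],float),np.array(c["tvec"],float),np.array(c["K"],float),np.array(c["dist_coeffs"],float))[0][:,0]
def snap(tag):
    r=[]
    for n in("top","side"):
        c=manip.camera(n); cv2.imwrite(f"pics/{n}_{tag}.png",c["image"]); r.append(c)
    np.save(f"{tag}.npy",r,allow_pickle=True)
    return r
def load(tag): return list(np.load(f"{tag}.npy",allow_pickle=True))
E
python3 - <<'E'
from h import *
for c in snap("a"):
    R=cv2.Rodrigues(np.array(c["rvec"],float))[0]; print(-R.T@np.array(c["tvec"]).ravel(), R[2])
print(manip.get_obs())
E
```

```text
[0.42626785 0.0336913  1.14801709] [ 0.11955423  0.02970724 -0.99238312]
[ 0.52538882 -0.66574281  0.49607667] [ 0.03460628  0.86935066 -0.49298259]
{'clock': 0.1, 'joint_pos': array([-1.34861023,  0.33281185, -0.06469555,  1.46085468,  0.02159151,
        1.34991614, -0.08852288]), 'joint_velocities': array([ 0.00026056, -0.00177902,  0.00090137, -0.00257049,  0.00019674,
       -0.00191062, -0.00014669]), 'tau': array([ 6.85048963e-04, -6.26744199e+01,  4.85363533e-02, -3.92425704e+01,
        1.61848823e-02,  6.98456046e-03, -2.92547149e-06]), 'position': array([0.15137958, 0.60599285, 0.1960948 ]), 'ee_rot': array([ 1.22092536e-01,  9.92518510e-01, -6.45326428e-04, -5.30158302e-05]), 'ft_force': array([0.07417203, 0.33390856, 0.09373581]), 'torque': array([-0.04149972,  0.05124378,  0.03083592]), 'grasp_force': 0.0, 'grip_width': 1.0023234283940217}
```

View pics/top_a.png

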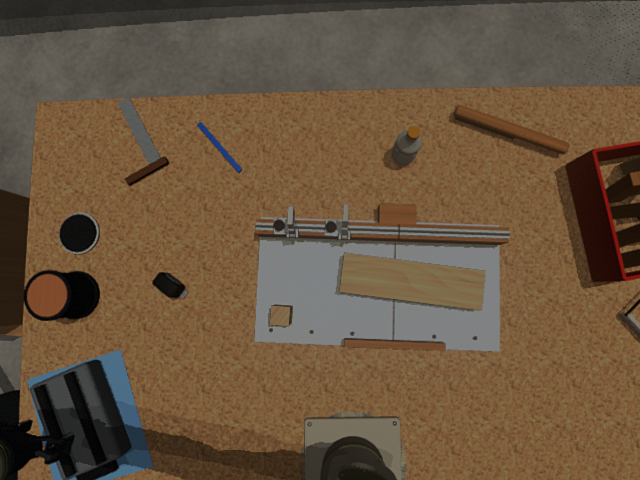

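View pics/side_a.png

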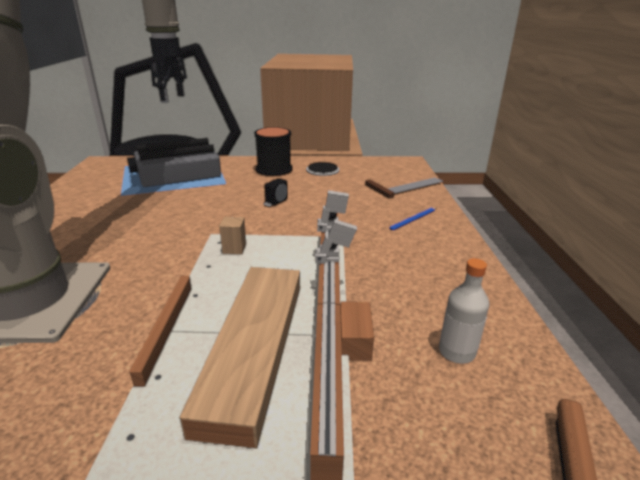

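The top view shows the fence from (256,228) to (508,237). The stud spans (340,255)–(485,308), the long stop is at about (290,222) with its arm up, the short stop at (345,222), and the offcut at (280,316). The side view shows both arms up and leaning back slightly.

Run:
```python
from h import *
t,s=load("a")
im=t["image"]
crop=im[190:360,245:520]; cv2.imwrite("pics/c1.png",cv2.resize(crop[:,:],None,fx=2.9,fy=2.9,interpolation=cv2.INTER_CUBIC))
crop=s["image"][170:270,290:370]; cv2.imwrite("pics/c2.png",cv2.resize(crop,None,fx=6,fy=6,interpolation=cv2.INTER_CUBIC))
hsv=cv2.cvtColor(im,cv2.COLOR_BGR2HSV)
w=((hsv[...,1]<40)&(hsv[...,2]>120)).astype(np.uint8); w[:200]=0;w[360:]=0;w[:,:240]=0;w[:,520:]=0
ys,xs=np.nonzero(w); print(xs.min(),xs.max(),ys.min(),ys.max())
for uv in [(499,350),(255,342)]: print("bed front corner",onz(t,uv,.012))
for uv in [(256,237),(508,243),(256,220),(508,229)]: print("fence top",onz(t,uv,.077))
# stud
m=cv2.inRange(hsv,(8,50,110),(30,255,255)); b=np.zeros_like(m); b[248:314,330:492]=m[248:314,330:492]
b=cv2.morphologyEx(b,cv2.MORPH_OPEN,np.ones((5,5)))
k=max(cv2.findContours(b,0,2)[0],key=cv2.contourArea); r=cv2.minAreaRect(k); print(r)
P=np.array([onz(t,q,.057)[:2] for q in cv2.boxPoints(r)]);print(P.round(4),[np.linalg.norm(P[i]-P[i-1]).round(4) for i in range(4)])
```

```text
255 508 205 350
bed front corner [ 0.27169777 -0.36270425  0.012     ]
bed front corner [0.30042974 0.2328303  0.012     ]
fence top [0.55281849 0.21876992 0.077     ]
fence top [ 0.52669382 -0.37529865  0.077     ]
fence top [0.59368074 0.21880104 0.077     ]
fence top [ 0.55985649 -0.37745628  0.077     ]
((412.542724609375, 281.00555419921875), (143.17848205566406, 39.707130432128906), 7.431407928466797)
[[ 0.4212  0.0243]
 [ 0.5146  0.01  ]
 [ 0.4638 -0.3265]
 [ 0.3715 -0.3093]] [np.float64(0.3372), np.float64(0.0945), np.float64(0.3403), np.float64(0.0939)]
```

View pics/c1.png

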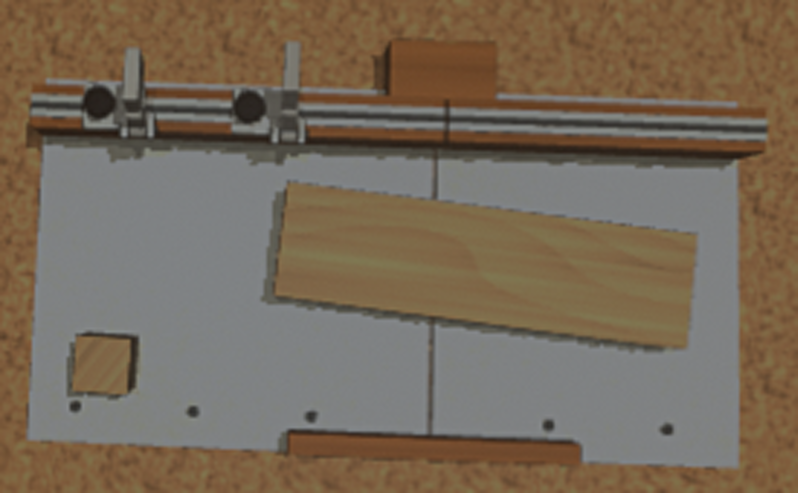

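View pics/c2.png

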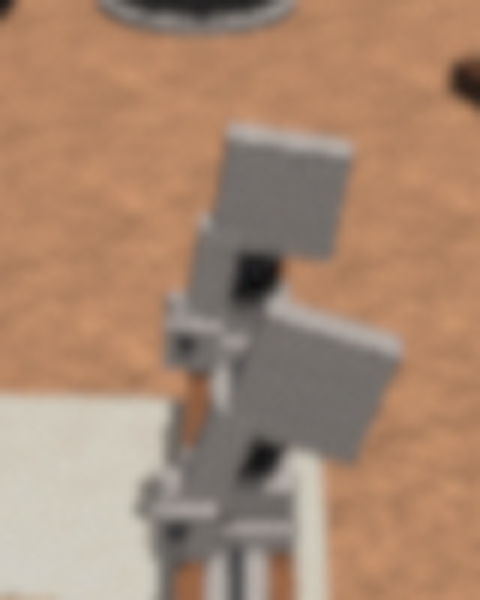

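```bash
cat >> h.py <<'E'
def c1(u,v): return (245+(u+.5)/2.9-.5,190+(v+.5)/2.9-.5)
def c2(u,v): return (290+(u+.5)/6-.5,170+(v+.5)/6-.5)
E
python3 - <<'E'
from h import *
t,s=load("a")
W=[];S=[]
for uv,q in [((739,467),(-.26,-.36,.012)),((28,440),(-.26,.24,.012)),((31,133),(0,.24,.077)),((32,96),(.036,.24,.077)),((766,151),(0,-.36,.077)),((766,122),(.036,-.36,.077))]:
    W.append(onz(t,c1(*uv),q[2])[:2]); S.append(q[:2])
W=np.array(W);S=np.array(S)
A=(S-S.mean(0)).T@(W-W.mean(0)); th=np.arctan2(A[0,1]-A[1,0],A[0,0]+A[1,1])
R=np.array([[np.cos(th),-np.sin(th)],[np.sin(th),np.cos(th)]]); o=W.mean(0)-R@S.mean(0)
print("yaw",th,"o",o); print("res",(W-(S@R.T+o)).round(4))
np.savez("sled.npz",R=R,o=o,th=th)
f=lambda p:(np.r_[R.T@(p[:2]-o),p[2]]*1000).round(1)
print("kerf far crop",f(onz(t,c1(436,152),.012)),f(onz(t,c1(430,432),.012)),f(onz(t,c1(446,120),.077)))
for n,p in dict(Lknob=(99,102),Sknob=(249,105)).items(): print(n,f(onz(t,c1(*p),.10)))
for n,p in dict(Lch=(138,125),Sch=(289,130)).items(): print(n,f(onz(t,c1(*p),.085)))
for n,p in dict(Ltip=(133,49),Stip=(292,43)).items(): print(n,f(onz(t,c1(*p),.16)))
for n,p,q in [("L",(143,49),(350,150)),("S",(299,43),(400,345))]:
    X,e=tri(t,c1(*p),s,c2(*q)); print(n,f(X),e)
def ony(c,uv,y):
    a,d=ray(c,uv); n=R@[0,1]; k=(y-n@(a[:2]-o))/(n@d[:2]); return a+k*d
for yl,ps in [(.145,[(185,345),(232,130),(350,150),(332,258),(215,235)]),(.017,[(175,530),(275,305),(400,345),(350,460)])]:
    for p in ps: print(yl,f(ony(s,c2(*p),yl)))
P=[[ .4212,.0243,.057],[.5146,.01,.057],[.4638,-.3265,.057],[.3715,-.3093,.057]]
for p in P: print("stud",f(np.array(p)))
print("offcut",[f(onz(t,c1(*p),.082)) for p in[(80,334),(131,336),(130,393),(73,392)]])
E
```

```text
yaw -0.05171934580465266 o [ 0.54403044 -0.01825869]
res [[ 0.0042  0.0005]
 [ 0.0051 -0.0004]
 [-0.0001 -0.0011]
 [-0.0054 -0.0001]
 [ 0.0042  0.0004]
 [-0.0081  0.0007]]
kerf far crop [   1.9 -100.1   12. ] [-235.1  -99.4   12. ] [ 21.3 -99.5  77. ]
Lknob [ 24.2 181.1 100. ]
Sknob [ 25.4  60.7 100. ]
Lch [  8.4 150.4  85. ]
Sch [ 8.2 28.  85. ]
Ltip [ 57.3 149.3 160. ]
Stip [ 65.5  28.9 160. ]
L [ 57.9 141.9 158. ] 1.1813786152296314e-05
S [ 68.3  23.3 147.8] 0.0007286748812626297
0.145 [  4.6 145.   82.9]
0.145 [ 19.  145.  162.9]
0.145 [ 58.1 145.  156.7]
0.145 [ 53.8 145.  117.2]
0.145 [ 14.2 145.  124.8]
0.017 [ 4.1 17.  87. ]
0.017 [ 31.8  17.  163.2]
0.017 [ 68.2  17.  151.1]
0.017 [ 55.5  17.  112.6]
stud [-124.9   36.2   57. ]
stud [-30.9  26.7  57. ]
stud [ -64.2 -312.    57. ]
stud [-157.3 -299.6   57. ]
offcut [array([-161.3,  190.2,   82. ]), array([-161.3,  149.1,   82. ]), array([-206.3,  148. ,   82. ]), array([-207.4,  193.7,   82. ])]
```

Run:
```python
from h import *
t,s=load("a"); d=np.load("sled.npz");R,o=d["R"],d["o"]
im=t["image"]
for u in (325,375,420,460,490):
    print(u,[(v,*im[v,u].tolist()) for v in range(224,250)])
u=265;print(u,[(v,*im[v,u].tolist()) for v in range(216,244)])
for u in (262,300,330,470,490): print(u,[(v,*im[v,u].tolist()) for v in range(338,354)])
```

```text
325 [(224, 56, 66, 74), (225, 59, 64, 68), (226, 59, 63, 65), (227, 47, 51, 55), (228, 53, 58, 61), (229, 60, 66, 68), (230, 94, 100, 102), (231, 108, 113, 113), (232, 97, 103, 106), (233, 124, 128, 126), (234, 131, 133, 129), (235, 85, 90, 91), (236, 39, 45, 52), (237, 27, 34, 43), (238, 30, 37, 47), (239, 64, 71, 73), (240, 66, 75, 77), (241, 64, 72, 74), (242, 81, 91, 93), (243, 126, 126, 124), (244, 133, 131, 128), (245, 131, 130, 127), (246, 131, 130, 127), (247, 131, 129, 127), (248, 130, 129, 127), (249, 130, 129, 127)]
375 [(224, 37, 69, 110), (225, 42, 71, 108), (226, 94, 102, 110), (227, 126, 128, 126), (228, 115, 116, 115), (229, 66, 69, 69), (230, 52, 55, 57), (231, 103, 105, 103), (232, 129, 130, 126), (233, 113, 113, 111), (234, 61, 80, 108), (235, 40, 71, 110), (236, 43, 73, 112), (237, 40, 65, 98), (238, 29, 43, 59), (239, 26, 34, 44), (240, 34, 42, 52), (241, 63, 72, 75), (242, 67, 76, 79), (243, 77, 89, 91), (244, 85, 94, 95), (245, 123, 124, 122), (246, 130, 129, 127), (247, 129, 129, 127), (248, 130, 129, 127), (249, 129, 128, 126)]
420 [(224, 75, 85, 107), (225, 
[... 3158 characters left out ...]

470 [(338, 129, 130, 129), (339, 130, 129, 127), (340, 131, 129, 127), (341, 131, 130, 128), (342, 130, 129, 127), (343, 130, 130, 127), (344, 130, 130, 128), (345, 130, 129, 127), (346, 130, 129, 127), (347, 130, 130, 127), (348, 132, 131, 128), (349, 133, 131, 128), (350, 89, 95, 103), (351, 56, 82, 114), (352, 60, 90, 124), (353, 63, 96, 127)]
490 [(338, 127, 129, 127), (339, 128, 130, 128), (340, 127, 128, 127), (341, 127, 129, 127), (342, 128, 130, 128), (343, 129, 130, 127), (344, 131, 129, 128), (345, 130, 130, 128), (346, 127, 129, 127), (347, 129, 129, 128), (348, 130, 130, 128), (349, 131, 131, 128), (350, 122, 123, 122), (351, 63, 80, 100), (352, 55, 88, 123), (353, 62, 96, 128)]
```

Run:
```python
from h import *
from scipy.optimize import least_squares
t,s=load("a")
L=[(265,233.5,.077,0),(375,237.4,.077,0),(420,238.8,.077,0),(460,240.4,.077,0),(490,241.4,.077,0),
(265,236.5,.012,0),(325,238.5,.012,0),(375,240.3,.012,0),(420,241.8,.012,0),(460,243.3,.012,0),(490,244.4,.012,0),
(262,341.5,.012,-.26),(300,343.5,.012,-.26),(330,344.7,.012,-.26),(470,350,.012,-.26),(490,350.7,.012,-.26)]
X=np.array([onz(t,l[:2],l[2])[:2] for l in L]); xs=np.array([l[3] for l in L])
Y=np.array([onz(t,c1(*p),z)[:2] for p,z in [((436,152),.012),((430,432),.012),((446,120),.077),((739,400),.012),((34,300),.012)]]); ys=np.array([-.1,-.1,-.1,-.36,.24])
def f(q):
    c,sn=np.cos(q[0]),np.sin(q[0]); 
    return np.r_[(X-q[1:])@[c,sn]-xs,(Y-q[1:])@[-sn,c]-ys]
r=least_squares(f,[-.05,.55,-.018]); q=r.x; print(q,(f(q)*1000).round(1))
c,sn=np.cos(q[0]),np.sin(q[0]); R=np.array([[c,-sn],[sn,c]]); o=q[1:]; np.savez("sled.npz",R=R,o=o,th=q[0])
g=lambda p:(np.r_[R.T@(np.array(p)[:2]-o),p[2]]*1000).round(1)
for n,p in dict(Lknob=(99,102),Sknob=(249,105)).items(): print(n,g(onz(t,c1(*p),.10)))
for n,p,w in [("L",(143,49),(350,150)),("S",(299,43),(400,345))]:
    print(n,g(tri(t,c1(*p),s,c2(*w))[0]))
def ony(c,uv,y):
    a,d=ray(c,uv); n=R@[0,1]; k=(y-n@(a[:2]-o))/(n@d[:2]); return a+k*d
for yl,ps in [(.143,[(185,345),(232,130),(350,150),(332,258),(215,235)]),(.022,[(175,530),(275,305),(400,345),(350,460)])]:
    for p in ps: print(yl,g(ony(s,c2(*p),yl)))
for p in [[ .4212,.0243,.057],[.5146,.01,.057],[.4638,-.3265,.057],[.3715,-.3093,.057]]: print("stud",g(p))
print("world: hinge",R@[0,.149]+o, "y axis",R[:,1])
# columns of stop image row for arm
im=t["image"]
for v in (208,212,231,234): print(v,[(u,int(im[v,u].mean())) for u in range(283,304)])
```

```text
[-0.05505281  0.54881578 -0.01843006] [ 0.1 -0.1  0.3 -0.2 -0.1  0.1  0.3  0.2  0.4  0.1 -0.1  0.2 -0.5 -0.2
 -0.1 -0.1 -0.2 -0.3  0.5 -0.1  0. ]
Lknob [ 18.8 181.1 100. ]
Sknob [ 20.5  60.7 100. ]
L [ 52.6 142.  158. ]
S [ 63.4  23.4 147.8]
0.143 [ -0.6 143.   84. ]
0.143 [ 13.8 143.  163.8]
0.143 [ 52.7 143.  157.6]
0.143 [ 48.4 143.  118.2]
0.143 [  8.9 143.  125.7]
0.022 [-0.8 22.  83.9]
0.022 [ 27.1  22.  160.7]
0.022 [ 63.7  22.  148.6]
0.022 [ 50.9  22.  109.7]
stud [-129.8   35.6   57. ]
stud [-35.7  26.5  57. ]
stud [ -67.9 -312.3   57. ]
stud [-161.  -300.2   57. ]
world: hinge [0.5570145 0.1303442] y axis [0.05502501 0.99848498]
208 [(283, 82), (284, 87), (285, 88), (286, 87), (287, 90), (288, 106), (289, 126), (290, 124), (291, 125), (292, 118), (293, 77), (294, 92), (295, 93), (296, 92), (297, 95), (298, 94), (299, 93), (300, 92), (301, 91), (302, 85), (303, 83)]
212 [(283, 94), (284, 90), (285, 87), (286, 92), (287, 97), (288, 123), (289, 124), (290, 121), (291, 125), (292, 120), (293, 55), (294, 56), (295, 93), (296, 97), (297, 99), (298, 100), (299, 97), (300, 99), (301, 100), (302, 96), (303, 87)]
231 [(283, 124), (284, 83), (285, 81), (286, 85), (287, 91), (288, 79), (289, 52), (290, 56), (291, 57), (292, 57), (293, 54), (294, 47), (295, 76), (296, 129), (297, 121), (298, 56), (299, 82), (300, 92), (301, 91), (302, 89), (303, 88)]
234 [(283, 69), (284, 67), (285, 58), (286, 69), (287, 124), (288, 118), (289, 70), (290, 95), (291, 98), (292, 93), (293, 79), (294, 88), (295, 75), (296, 131), (297, 125), (298, 57), (299, 53), (300, 72), (301, 72), (302, 71), (303, 71)]
```

```bash
cat >> h.py <<'E'
_d=np.load("sled.npz");R,o=_d["R"],_d["o"]
def d(x,y,z,ref): # sled mm -> world delta mm from ref(m)
    w=R@np.array([x,y])/1000+o; return ((np.r_[w,z/1000]-ref)*1000).round(1).tolist()
def sl(p): return (np.r_[R.T@(np.array(p)[:2]-o),p[2]]*1000).round(1)
E
python3 - <<'E'
from h import *
p=manip.get_obs()["position"]; print(sl(p))
print(d(78,149,250,p),d(78,149,138,p))
E
```

```text
[-431.2  601.6  196.1]
[483.5, -479.9, 53.9] [483.5, -479.9, -58.1]
```

Request:
step_arm --pt "1 30 -30 30 0 0 0.05" --pt "1 60 -60 54 0 0 0.1" --pt "1 90 -90 54 0 0 0.15" --pt "1 120 -120 54 0 0 0.19" --pt "1 150 -150 54 0 0 0.19" --pt "1 180 -180 54 0 0 0.19" --pt "1 210 -210 54 0 0 0.19" --pt "1 240 -240 54 0 0 0.19" --pt "1 270 -270 54 0 0 0.19" --pt "1 300 -300 54 0 0 0.19"

```text
clock: 1.1
position: [0.4523, 0.3049, 0.2507]
ee_rot: [0.027, 1.0, -0.0, -0.0]
ft_force: [0.3, 0.8, -1.0]
grip_width: -0.004
grasp_force: 0.0
```

Request:
step_arm --pt "1 30 -30 0 0 0 0" --pt "1 60 -60 0 0 0 0" --pt "1 90 -90 0 0 0 0" --pt "1 120 -120 0 0 0 0" --pt "1 150 -150 0 0 0 0" --pt "1 175 -170 0 0 0 0" --pt "1 183 -180 0 0 0 0" --pt "1 183 -180 0 0 0 0" --pt "1 183 -180 0 0 0 0"

```text
clock: 2.0
position: [0.6337, 0.1276, 0.2506]
ee_rot: [0.027, 1.0, 0.0, -0.0]
ft_force: [0.3, 0.4, 0.8]
grip_width: 0.001
grasp_force: 0.0
```

Run:
```python
from h import *
from scipy.spatial.transform import Rotation as Q
ob=manip.get_obs();p=ob["position"]; print(sl(p),p,ob["ft_force"],Q.from_quat(ob["ee_rot"]).as_matrix()[:,1],ob["grip_width"],d(75,149,138,p))
pp=[]
for th in (3.27,3.0,2.7,2.4,2.1,1.85,1.65):
    c,s=np.cos(th),np.sin(th); print(th,d(-44*c-55*s+11-2,149,91+44*s-55*c-2,p))
for th in (1.5,1.3,1.1,.9,.7,.5,.3,.15,0):
    c,s=np.cos(th),np.sin(th); print(th,d(-44*c-55*s-11+2,149,91+44*s-55*c-2,p))
```

```text
[ 76.7 150.5 250.6] [0.63372401 0.1276329  0.25056679] [0.25489815 0.36764548 0.83378359] [5.37924931e-02 9.98551934e-01 6.35040736e-04] 0.00104719637868058 [-1.8, -1.4, -112.6]
3.27 [-17.1, -0.6, -112.7]
3.0 [-32.0, 0.2, -100.9]
2.7 [-51.5, 1.3, -93.0]
2.4 [-72.4, 2.5, -91.3]
2.1 [-92.9, 3.6, -95.8]
1.85 [-108.4, 4.5, -104.1]
1.65 [-119.0, 5.0, -113.4]
1.5 [-143.6, 6.4, -121.6]
1.3 [-150.4, 6.8, -133.9]
1.1 [-154.6, 7.0, -147.3]
0.9 [-156.0, 7.1, -161.3]
0.7 [-154.7, 7.0, -175.3]
0.5 [-150.6, 6.8, -188.7]
0.3 [-143.9, 6.4, -201.1]
0.15 [-137.3, 6.1, -209.4]
0 [-129.6, 5.6, -216.6]
```

Request:
step_arm --pt "1 0 -1 -35 0 0 0" --pt "1 0 -1 -70 0 0 0" --pt "1 0 -1 -100 0 0 0" --pt "1 0 -1 -113 0 0 0" --pt "1 -9 -1 -113 0 0 0" --pt "1 -17 -1 -113 0 0 0" --pt "1 -24 0 -107 0 0 0" --pt "1 -32 0 -101 0 0 0"

```text
clock: 2.8
position: [0.6024, 0.1269, 0.1519]
ee_rot: [0.027, 1.0, 0.001, 0.001]
ft_force: [-0.9, 0.1, 1.1]
grip_width: -0.003
grasp_force: 0.0
```

Request:
step_arm --pt "1 -10 1 4 0 0 0" --pt "1 -20 1 8 0 0 0" --pt "1 -30 2 9 0 0 0" --pt "1 -40 2 10 0 0 0" --pt "1 -50 3 8 0 0 0" --pt "1 -61 3 5 0 0 0" --pt "1 -69 4 1 0 0 0" --pt "1 -77 4 -3 0 0 0" --pt "1 -87 5 -12 0 0 0"

```text
clock: 3.7
position: [0.5153, 0.1313, 0.1378]
ee_rot: [0.028, 1.0, 0.0, 0.0]
ft_force: [0.0, -0.2, -0.3]
grip_width: 0.0
grasp_force: 0.0
```

Run:
```python
from h import *
ob=manip.get_obs();print(sl(ob["position"]),ob["ft_force"])
t,s=snap("b")
cv2.imwrite("pics/b2.png",cv2.resize(s["image"][130:300,200:400],None,fx=3,fy=3,interpolation=cv2.INTER_CUBIC))
```

```text
[-41.7 147.7 137.8] [ 0.01964349 -0.16498437 -0.2740348 ]
```

View pics/b2.png

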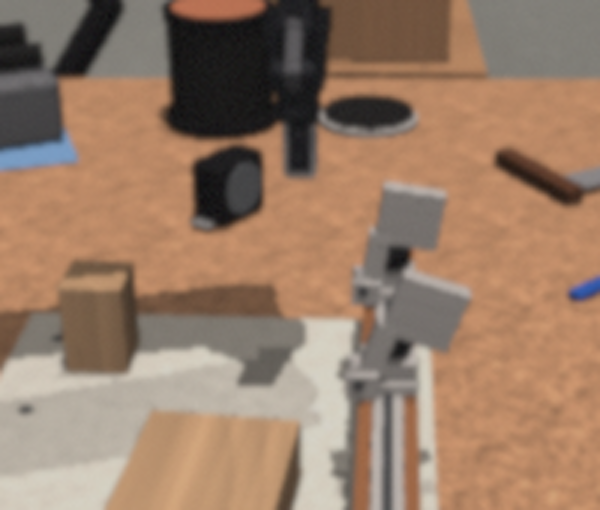

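The finger is past the fence, with its tip at about crop (300,175), but the long arm is still up. I'll check where the fingertip should project.

Run:
```python
from h import *
t,s=load("b"); p=manip.get_obs()["position"]
print("tcp side",proj(s,p),"seen",(200+300/3,130+175/3)," top",proj(t,p))
a=lambda x,y,z: np.r_[R@np.array([x,y])/1000+o,z/1000]
print("long tip side",proj(s,a(44,143,165)),"hinge",proj(s,a(0,143,91)), "top hinge",proj(t,a(0,149,91)))
cv2.imwrite("pics/b1.png",cv2.resize(t["image"][180:360,235:400],None,fx=3.3,fy=3.3,interpolation=cv2.INTER_CUBIC))
```

```text
tcp side [[299.61135408 202.26357534]] seen (300.0, 188.33333333333334)  top [[290.33038846 250.57171333]]
long tip side [[343.65642982 191.00042019]] hinge [[320.7581195  224.03970517]] top hinge [[292.52932918 233.78808816]]
```

View pics/b1.png

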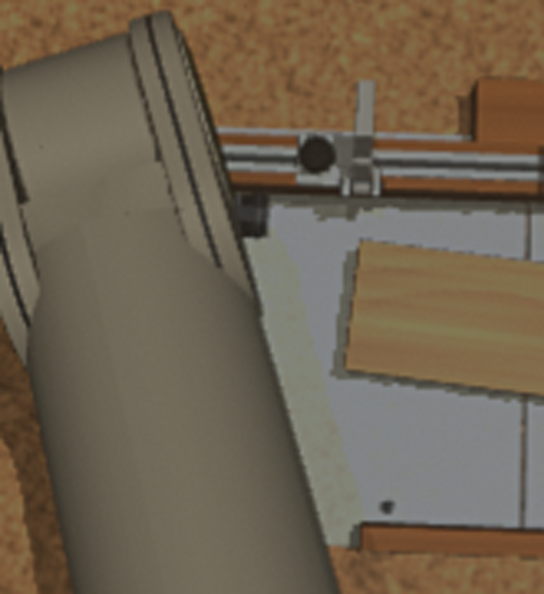

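Run:
```python
from h import *
t,s=load("b"); im=s["image"]
for u in (294,297,300,303,306): print(u,[(v,*im[v,u].tolist()) for v in range(168,210,2)])
for v in (160,170,180,186): print(v,[(u,int(im[v,u].mean())) for u in range(284,316,1)])
p=manip.get_obs()["position"]
for dz in (0,.02,.04,.06): print(proj(s,p+[0,0,dz]))
g=R@[0,.0]; a=lambda x,y,z: np.r_[R@np.array([x,y])/1000+o,z/1000]
print([proj(t,a(-42+q,148-42,z)) for z in (.21e3,.25e3) for q in(-38,38)])
```

```text
294 [(168, 27, 26, 27), (170, 47, 52, 61), (172, 81, 93, 115), (174, 87, 100, 123), (176, 90, 104, 130), (178, 94, 109, 135), (180, 91, 106, 134), (182, 94, 111, 138), (184, 94, 111, 139), (186, 94, 113, 143), (188, 98, 125, 164), (190, 99, 132, 180), (192, 99, 133, 181), (194, 103, 138, 189), (196, 102, 137, 188), (198, 102, 136, 187), (200, 102, 138, 189), (202, 101, 135, 185), (204, 101, 136, 185), (206, 101, 135, 184), (208, 103, 139, 190)]
297 [(168, 31, 29, 29), (170, 27, 27, 26), (172, 30, 29, 30), (174, 33, 30, 30), (176, 37, 35, 37), (178, 35, 35, 36), (180, 38, 37, 38), (182, 39, 37, 39), (184, 38, 35, 35), (186, 51, 51, 52), (188, 85, 93, 108), (190, 100, 130, 175), (192, 103, 138, 190), (194, 104, 140, 191), (196, 103, 138, 189), (198, 103, 139, 191), (200, 104, 139, 190), (202, 102, 137, 187), (204, 101, 136, 186), (206, 102, 137, 187), (208, 105, 142, 194)]
300 [(168, 32, 30, 29), (170, 25, 25, 22), (172, 26, 26, 24), (174, 34, 31, 34), (176, 32, 29, 30), (178, 29, 27, 26), (180, 31, 28, 29), (182, 32, 31, 32), (184, 29, 27, 28), (186, 48, 47, 48), (188, 86, 93, 107), (
[... 2159 characters left out ...]
 (312, 145), (313, 142), (314, 142), (315, 143)]
186 [(284, 68), (285, 62), (286, 61), (287, 87), (288, 120), (289, 138), (290, 141), (291, 141), (292, 143), (293, 134), (294, 116), (295, 92), (296, 68), (297, 51), (298, 48), (299, 48), (300, 47), (301, 48), (302, 56), (303, 78), (304, 97), (305, 116), (306, 129), (307, 135), (308, 136), (309, 137), (310, 135), (311, 135), (312, 137), (313, 139), (314, 142), (315, 146)]
[[299.61135408 202.26357534]]
[[299.50749981 193.04922063]]
[[299.40154621 183.62319824]]
[[299.29343513 173.97854456]]
[array([[306.24013456, 266.10103818]]), array([[307.78601435, 229.48354766]]), array([[304.97051653, 265.0728893 ]]), array([[306.5966943 , 226.86338753]])]
```

Run:
```python
from h import *
t,s=load("a"); p=np.array([.15138,.60599,.19609]); v=np.array([.242,.970,0])
for z in (0,.013,.03,.045,.06):
  print(z,[proj(s,p+v*k+[0,0,z]).round(1).tolist() for k in(-.05,.05)],[proj(t,p+v*k+[0,0,z]).round(1).tolist() for k in(-.05,.05)])
im=s["image"]
cv2.imwrite("pics/e.png",np.hstack([cv2.resize(im[50:120,130:220],(540,420),interpolation=cv2.INTER_CUBIC),cv2.resize(t["image"][390:480,0:50],(234,420),interpolation=cv2.INTER_CUBIC)]))
```

```text
0 [[[165.9, 119.5]], [[183.2, 111.5]]] [[[85.9, 430.8]], [[42.4, 418.1]]]
0.013 [[[165.1, 114.8]], [[182.6, 107.1]]] [[[82.5, 432.7]], [[38.6, 419.7]]]
0.03 [[[164.1, 108.5]], [[181.8, 101.1]]] [[[78.0, 435.2]], [[33.4, 422.0]]]
0.045 [[[163.2, 102.9]], [[181.0, 95.9]]] [[[73.9, 437.5]], [[28.6, 424.0]]]
0.06 [[[162.4, 97.2]], [[180.3, 90.5]]] [[[69.7, 439.9]], [[23.8, 426.1]]]
```

View pics/e.png

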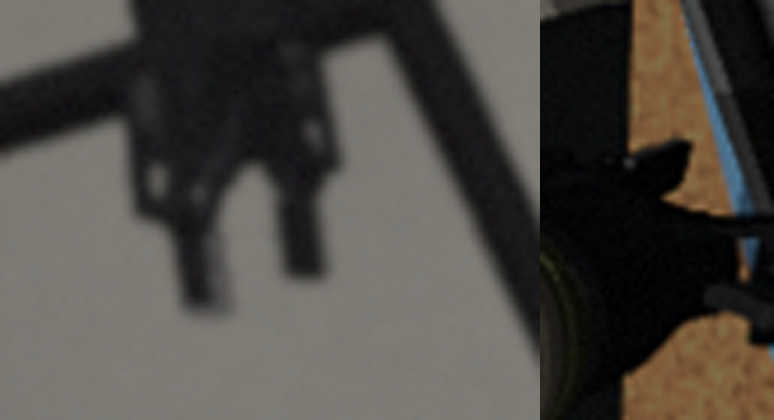

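The seen fingertip sits about 31 mm above the reported TCP. This holds in both the start picture, with tips at side (164,101) and (181,96), and the last one. The finger therefore passed just over the paddle, so I'll repeat the pass lower.

Request:
step_arm --pt "1 0 0 25 0 0 0" --pt "1 0 0 50 0 0 0" --pt "1 30 -1 50 0 0 0" --pt "1 60 -2 50 0 0 0" --pt "1 90 -4 50 0 0 0" --pt "1 120 -5 50 0 0 0" --pt "1 120 -5 20 0 0 0" --pt "1 120 -5 -10 0 0 0" --pt "1 120 -5 -28 0 0 0" --pt "1 120 -5 -28 0 0 0"

```text
clock: 4.8
position: [0.634, 0.126, 0.1069]
ee_rot: [0.027, 1.0, -0.001, -0.002]
ft_force: [-0.4, 0.1, -0.5]
grip_width: 0.002
grasp_force: 0.0
```

Request:
step_arm --pt "1 -9 0 0 0 0 0" --pt "1 -18 0 1 0 0 0" --pt "1 -25 0 5 0 0 0" --pt "1 -33 1 11 0 0 0" --pt "1 -40 1 14 0 0 0"

```text
clock: 5.3
position: [0.5954, 0.1277, 0.1255]
ee_rot: [0.027, 1.0, 0.0, 0.001]
ft_force: [3.9, 0.6, 4.7]
grip_width: 0.002
grasp_force: 2.2
```

Run:
```python
from h import *
ob=manip.get_obs();p=ob["position"];print(sl(p),ob["ft_force"])
t,s=snap("b4"); a,_=load("a"); s0=load("a")[1]
D=cv2.absdiff(s["image"],s0["image"]).max(2)[185:232,322:352]; print((D>30).sum())
print(sl(p))
for th in (2.7,2.4,2.1,1.85,1.65):
    c,s=np.cos(th),np.sin(th); print(th,d(-44*c-55*s+11-3,149,91+44*s-55*c-3-31,p))
for th in (1.5,1.3,1.1,.9,.7,.5,.3,.15,0):
    c,s=np.cos(th),np.sin(th); print(th,d(-44*c-55*s-11+2,149,91+44*s-55*c-2-31,p))
```

```text
[ 38.5 148.4 125.5] [3.92078332 0.5574293  4.69426497]
575
[ 38.5 148.4 125.5]
2.7 [-14.1, 1.3, -0.0]
2.4 [-35.1, 2.5, 1.7]
2.1 [-55.6, 3.6, -2.8]
1.85 [-71.1, 4.5, -11.1]
1.65 [-81.7, 5.1, -20.3]
1.5 [-105.2, 6.4, -27.5]
1.3 [-112.0, 6.7, -39.8]
1.1 [-116.2, 7.0, -53.3]
0.9 [-117.7, 7.0, -67.3]
0.7 [-116.3, 7.0, -81.3]
0.5 [-112.2, 6.7, -94.7]
0.3 [-105.6, 6.4, -107.1]
0.15 [-99.0, 6.0, -115.3]
0 [-91.3, 5.6, -122.5]
```

Request:
step_arm --pt "1 -7 1 -2 0 0 0" --pt "1 -14 1 -3 0 0 0" --pt "1 -24 2 -2 0 0 0" --pt "1 -35 2 -1 0 0 0" --pt "1 -45 3 -2 0 0 0" --pt "1 -56 4 -5 0 0 0" --pt "1 -64 4 -9 0 0 0" --pt "1 -72 4 -13 0 0 0" --pt "1 -82 5 -21 0 0 0"

```text
clock: 6.3
position: [0.513, 0.1323, 0.1025]
ee_rot: [0.027, 1.0, 0.0, 0.0]
ft_force: [0.6, 0.6, 0.8]
grip_width: 0.003
grasp_force: 0.6
```

Request:
step_arm --pt "1 -12 0 -2 0 0 0" --pt "1 -24 1 -6 0 0 0" --pt "1 -30 2 -18 0 0 0" --pt "1 -34 2 -32 0 0 0" --pt "1 -36 2 -46 0 0 0" --pt "1 -35 2 -60 0 0 0"

```text
clock: 6.9
position: [0.4773, 0.1345, 0.0412]
ee_rot: [0.027, 1.0, -0.0, -0.001]
ft_force: [-0.2, 0.8, 1.1]
grip_width: -0.002
grasp_force: 0.6
```

Run:
```python
from h import *
ob=manip.get_obs();p=ob["position"];print(sl(p),ob["ft_force"])
t,s=snap("b5")
cv2.imwrite("pics/b5.png",cv2.resize(s["image"][150:300,220:370],None,fx=3,fy=3,interpolation=cv2.INTER_CUBIC))
for th in (.7,.5,.3,.15,0):
    c,s=np.cos(th),np.sin(th); print(th,d(-44*c-55*s-11+2,149,91+44*s-55*c-2-31,p))
```

```text
[-79.9 148.8  41.2] [-0.23740212  0.76485692  1.100215  ]
0.7 [1.8, 0.1, 3.0]
0.5 [5.9, -0.1, -10.4]
0.3 [12.6, -0.5, -22.8]
0.15 [19.1, -0.9, -31.0]
0 [26.8, -1.3, -38.2]
```

View pics/b5.png

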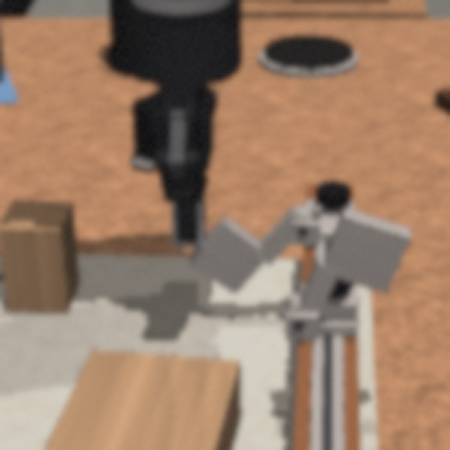

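The arm is pushed down past level, with the paddle at crop (228,252) and the fingertip on its edge at (187,240). I'll continue to the rest.

Request:
step_arm --pt "1 1 0 -6 0 0 0" --pt "1 4 0 -12 0 0 0" --pt "1 8 0 -20 0 0 0" --pt "1 13 0 -26 0 0 0" --pt "1 19 0 -32 0 0 0" --pt "1 24 -1 -36 0 0 0" --pt "1 27 -1 -38 0 0 0" --pt "1 27 -1 -38 0 0 0"

```text
clock: 7.8
position: [0.5004, 0.1331, 0.0027]
ee_rot: [0.027, 1.0, -0.001, -0.005]
ft_force: [-16.8, 0.1, 0.6]
grip_width: -0.001
grasp_force: 8.3
```

Request:
step_arm --pt "1 1.5 0 0 0 0 0" --pt "1 3 0 0 0 0 0" --pt "1 3 0 0 0 0 0"

```text
clock: 8.1
position: [0.5004, 0.1331, 0.0025]
ee_rot: [0.027, 1.0, -0.001, -0.008]
ft_force: [-30.5, -0.9, 15.0]
grip_width: -0.002
grasp_force: 15.6
```

Request:
step_arm --pt "1 -10 0 0 0 0 0" --pt "1 -25 0 10 0 0 0" --pt "1 -28 0 45 0 0 0" --pt "1 -30 0 90 0 0 0" --pt "1 -30 0 115 0 0 0"

```text
clock: 8.6
position: [0.4799, 0.1338, 0.1233]
ee_rot: [0.028, 1.0, 0.001, 0.002]
ft_force: [0.2, 0.4, 0.6]
grip_width: -0.003
grasp_force: 0.0
```

Run:
```python
from h import *
ob=manip.get_obs();p=ob["position"];print(sl(p),ob["ft_force"])
print(d(-190,-160,118,p),d(-190,-160,-10,p),R[:,0])
```

```text
[-77.1 148.2 123.3] [0.16412852 0.3512855  0.61549029]
[-129.6, -301.6, -5.3] [-129.6, -301.6, -133.3] [ 0.99848498 -0.05502501]
```

Request:
step_arm --pt "0 -12 -32 0 0 0 0" --pt "0 -24 -64 0 0 0 0" --pt "0 -36 -96 0 0 0 0" --pt "0 -48 -128 0 0 0 0" --pt "0 -60 -160 0 0 0 0" --pt "0 -72 -192 0 0 0 0" --pt "0 -84 -224 0 0 0 0" --pt "0 -96 -256 0 0 0 0" --pt "0 -108 -288 0 0 0 0" --pt "0 -118 -317 0 0 0 0"

```text
clock: 9.6
position: [0.3603, -0.1853, 0.1202]
ee_rot: [0.028, 1.0, 0.0, 0.001]
ft_force: [0.7, 1.0, 0.3]
grip_width: 0.999
grasp_force: 0.0
```

Request:
step_arm --pt "0 0 0 -20 0 0 0" --pt "0 0 0 -50 0 0 0" --pt "0 0 0 -80 0 0 0" --pt "0 0 0 -110 0 0 0" --pt "0 0 0 -122 0 0 0" --pt "0 0 0 -132 0 0 0" --pt "0 0 0 -132 0 0 0"

```text
clock: 10.3
position: [0.3602, -0.1837, -0.0127]
ee_rot: [0.027, 1.0, -0.0, -0.0]
ft_force: [-0.2, 0.0, -0.4]
grip_width: 0.999
grasp_force: 0.0
```

Run:
```python
from h import *
ob=manip.get_obs();p=ob["position"];print(sl(p),ob["ft_force"],ob["grip_width"]); print(d(-108,-165,-10,p))
t,s=snap("c")
cv2.imwrite("pics/c_both.png",np.hstack([s["image"][180:480,60:400]]))
```

```text
[-179.2 -175.4  -12.7] [-0.18445936  0.0116901  -0.439069  ] 0.9986897421769725
[71.7, 6.5, 2.7]
```

View pics/c_both.png

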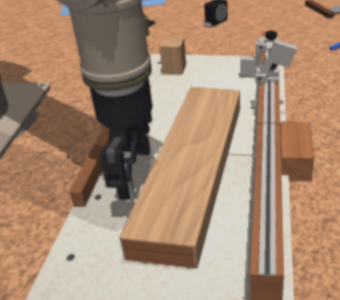

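The fingers stand in front of the stud at crop (120,180), and the long stop is down at (247,68). Now I'll push the stud to the fence.

Request:
step_arm --pt "0 10 -1 2 0 0 0" --pt "0 18 -1 2 0 0 0" --pt "0 25 -1 2 0 0 0" --pt "0 32 -2 2 0 0 0" --pt "0 39 -2 2 0 0 0" --pt "0 46 -3 2 0 0 0" --pt "0 53 -3 2 0 0 0" --pt "0 60 -3 2 0 0 0"

```text
clock: 11.2
position: [0.4199, -0.1864, -0.0103]
ee_rot: [0.027, 1.0, 0.0, -0.001]
ft_force: [-10.0, 0.5, 7.6]
grip_width: 1.0
grasp_force: 4.5
```

Request:
step_arm --pt "0 4 0 0 0 0 0" --pt "0 8 0 0 0 0 0" --pt "0 11 0 0 0 0 0" --pt "0 13 -1 0 0 0 0" --pt "0 13 -1 0 0 0 0"

```text
clock: 11.7
position: [0.4319, -0.1867, -0.0106]
ee_rot: [0.027, 1.0, 0.001, -0.002]
ft_force: [-11.1, 4.2, 7.7]
grip_width: 1.0
grasp_force: 5.6
```

Run:
```python
from h import *
ob=manip.get_obs();p=ob["position"];print(sl(p),ob["ft_force"],ob["torque"])
```

```text
[-107.5 -174.5  -10.6] [-11.13011696   4.23563365   7.68528754] [0.77796527 2.10561391 0.23121994]
```

Request:
step_arm --pt "0 1.5 0 0 0 0 0" --pt "0 3 0 0 0 0 0" --pt "0 4 0 0 0 0 0" --pt "0 4 0 0 0 0 0"

```text
clock: 12.1
position: [0.4316, -0.1866, -0.0113]
ee_rot: [0.028, 1.0, 0.002, -0.006]
ft_force: [-29.2, 4.6, 22.7]
grip_width: 0.998
grasp_force: 14.6
```

Request:
step_arm --pt "0 1.5 0 0 0 0 0" --pt "0 2 0 0 0 0 0" --pt "0 2 0 0 0 0 0"

```text
clock: 12.4
position: [0.4315, -0.1865, -0.0117]
ee_rot: [0.028, 1.0, 0.002, -0.008]
ft_force: [-37.5, 3.4, 29.4]
grip_width: 0.998
grasp_force: 19.0
```

Run:
```python
from h import *
ob=manip.get_obs();p=ob["position"];print(sl(p),ob["ft_force"],ob["torque"])
```

```text
[-107.9 -174.2  -11.7] [-37.4805593    3.37692487  29.43806568] [1.59235375 7.05580251 0.67865898]
```

Request:
step_arm --pt "0 -12 1 0 0 0 0" --pt "0 -25 1 2 0 0 0" --pt "1 -25 1 40 0 0 0" --pt "1 -25 1 85 0 0 0" --pt "1 -25 1 125 0 0 0" --pt "1 -15 -40 125 0 0 0" --pt "1 -5 -80 125 0 0 0" --pt "1 10 -120 125 0 0 0" --pt "1 30 -155 125 0 0 0" --pt "1 37 -180 125 0 0 0"

```text
clock: 13.4
position: [0.479, -0.3694, 0.1147]
ee_rot: [0.027, 1.0, -0.001, 0.001]
ft_force: [-0.3, -0.2, 0.7]
grip_width: 0.004
grasp_force: 0.0
```

Run:
```python
from h import *
ob=manip.get_obs();p=ob["position"];print(sl(p),ob["ft_force"]); print(d(-50,-348,-3,p))
t,s=snap("f"); im=t["image"]; hsv=cv2.cvtColor(im,cv2.COLOR_BGR2HSV)
m=cv2.inRange(hsv,(8,50,110),(30,255,255)); b=np.zeros_like(m); b[243:314,325:492]=m[243:314,325:492]
b=cv2.morphologyEx(b,cv2.MORPH_OPEN,np.ones((5,5)))
k=max(cv2.findContours(b,0,2)[0],key=cv2.contourArea); r=cv2.minAreaRect(k)
for q in cv2.boxPoints(r): print(q,sl(onz(t,q,.057)))
# side: right end on stud top
ms=s["image"]; print([ (q,sl(onz(s,q,.057))) for q in []])
cv2.imwrite("pics/f_both.png",np.hstack([cv2.resize(im[200:360,250:520],(540,320)),s["image"][160:480,130:390]]))
```

```text
[ -50.4 -354.3  114.7] [-0.31637695 -0.20993887  0.71981092]
[0.8, 6.3, -117.7]
[340. 243.] [-14.2  37.1  57. ]
[481. 243.] [  -2.4 -300.1   57. ]
[481. 279.] [ -88.3 -300.1   57. ]
[340. 279.] [-100.3   34.2   57. ]
[]
```

Request:
step_arm --pt "1 0 2 -40 0 0 0" --pt "1 0 4 -80 0 0 0" --pt "1 0 4 -108 0 0 0" --pt "1 0 4 -118 0 0 0" --pt "1 0 14 -118 0 0 0" --pt "1 1 24 -118 0 0 0" --pt "1 1 34 -118 0 0 0" --pt "1 2 44 -118 0 0 0" --pt "1 2 50 -118 0 0 0"

```text
clock: 14.4
position: [0.4794, -0.318, -0.0016]
ee_rot: [0.027, 1.0, -0.001, 0.001]
ft_force: [-0.3, -6.2, 2.5]
grip_width: -0.003
grasp_force: 2.8
```

Request:
step_arm --pt "1 0.5 8 0 0 0 0" --pt "1 1 16 0 0 0 0" --pt "1 1.5 24 0 0 0 0" --pt "1 2 32 0 0 0 0" --pt "1 2.5 40 0 0 0 0"

```text
clock: 14.9
position: [0.4818, -0.2787, -0.0017]
ee_rot: [0.028, 1.0, -0.001, 0.001]
ft_force: [0.1, -5.2, 2.3]
grip_width: -0.0
grasp_force: 3.3
```

Run:
```python
from h import *
ob=manip.get_obs();p=ob["position"];print(sl(p),ob["ft_force"],ob["torque"])
t,s=snap("g"); im=t["image"]
u=[280,330,360,390]
for x in u: print(x,[int(im[v,x].mean()) for v in range(232,254)],[tuple(im[v,x].tolist()) for v in (246,250)])
```

```text
[ -52.6 -263.6   -1.7] [ 0.08716207 -5.15604656  2.28154084] [-1.22897428  0.13327914  0.00240578]
280 [141, 141, 77, 36, 34, 53, 75, 79, 98, 135, 140, 138, 138, 138, 137, 137, 138, 137, 137, 138, 137, 137] [(139, 138, 136), (139, 138, 135)]
330 [59, 126, 140, 113, 60, 47, 66, 102, 110, 110, 111, 110, 104, 102, 105, 106, 107, 106, 108, 109, 109, 108] [(74, 108, 135), (78, 113, 135)]
360 [140, 90, 76, 79, 80, 53, 51, 96, 108, 106, 106, 109, 109, 108, 108, 109, 106, 102, 104, 105, 107, 107] [(77, 113, 136), (72, 107, 135)]
390 [132, 139, 88, 75, 79, 80, 51, 49, 96, 111, 110, 105, 106, 107, 108, 108, 109, 109, 107, 107, 107, 109] [(75, 114, 135), (75, 113, 134)]
```

Request:
step_arm --pt "1 0.5 8 0 0 0 0" --pt "1 1 16 0 0 0 0" --pt "1 1.5 24 0 0 0 0" --pt "1 2 32 0 0 0 0" --pt "1 2.5 40 0 0 0 0" --pt "1 3 45 0 0 0 0"

```text
clock: 15.6
position: [0.4843, -0.2342, -0.002]
ee_rot: [0.028, 1.0, -0.001, 0.001]
ft_force: [-1.8, -8.3, 5.5]
grip_width: 0.001
grasp_force: 4.4
```

Request:
step_arm --pt "1 0 3 0 0 0 0" --pt "1 0 6 0 0 0 0" --pt "1 0.5 8 0 0 0 0" --pt "1 0.5 8 0 0 0 0"

```text
clock: 16.0
position: [0.4846, -0.2263, -0.002]
ee_rot: [0.028, 1.0, -0.001, 0.001]
ft_force: [-3.3, -7.8, 7.1]
grip_width: -0.001
grasp_force: 3.8
```

Run:
```python
from h import *
ob=manip.get_obs();p=ob["position"];print(sl(p),ob["ft_force"],ob["torque"])
```

```text
[ -52.6 -211.1   -2. ] [-3.34927657 -7.8025875   7.10346911] [-1.37746677  0.46800719  0.02866565]
```

Request:
step_arm --pt "1 0 1.5 0 0 0 0" --pt "1 0 3 0 0 0 0" --pt "1 0 3 0 0 0 0"

```text
clock: 16.3
position: [0.4848, -0.2244, -0.0019]
ee_rot: [0.028, 1.0, -0.002, 0.001]
ft_force: [-1.0, -10.9, 3.3]
grip_width: 0.001
grasp_force: 5.6
```

Request:
step_arm --pt "1 0 1.5 0 0 0 0" --pt "1 0 3 0 0 0 0" --pt "1 0 3 0 0 0 0"

```text
clock: 16.6
position: [0.4841, -0.2242, -0.0018]
ee_rot: [0.029, 1.0, -0.004, 0.001]
ft_force: [-1.6, -20.5, -0.7]
grip_width: -0.001
grasp_force: 10.3
```

Run:
```python
from h import *
ob=manip.get_obs();p=ob["position"];print(sl(p),ob["ft_force"],ob["torque"])
```

```text
[ -53.3 -209.    -1.8] [ -1.63013356 -20.53689713  -0.74246101] [-4.17247986  0.36667737 -0.01478199]
```

Request:
step_arm --pt "1 0 -4 0 0 0 0" --pt "1 0 -20 0 0 0 0" --pt "1 0 -30 30 0 0 0" --pt "1 -10 -50 70 0 0 0" --pt "1 -20 -80 110 0 0 0" --pt "1 -30 -120 130 0 0 0" --pt "1 -40 -160 130 0 0 0" --pt "1 -40 -160 130 0 0 0"

```text
clock: 17.4
position: [0.4416, -0.384, 0.1284]
ee_rot: [0.031, 1.0, -0.001, 0.001]
ft_force: [-0.8, 0.0, -1.1]
grip_width: 0.002
grasp_force: 0.0
```

Run:
```python
from h import *
ob=manip.get_obs();p=ob["position"];print(sl(p),ob["ft_force"])
t,s=snap("i"); im=t["image"]
for x in (305,320,350,380,405,430):
    g=im[:,x].astype(int); row=[tuple(g[v]) for v in range(234,246)]
    print(x,[(v,*g[v].tolist()) for v in range(234,244)], [int(g[v,0]) for v in range(272,290)])
cv2.imwrite("pics/final.png",np.hstack([cv2.resize(im[195:345,250:400],(480,480),interpolation=cv2.INTER_CUBIC),cv2.resize(s["image"][210:450,200:360],(320,480),interpolation=cv2.INTER_CUBIC)]))
```

```text
[ -86.9 -370.9  128.4] [-0.76483381  0.04202519 -1.06715357]
305 [(234, 42, 70, 107), (235, 32, 47, 69), (236, 35, 48, 61), (237, 71, 106, 126), (238, 73, 107, 134), (239, 72, 108, 131), (240, 74, 111, 131), (241, 76, 113, 132), (242, 78, 115, 131), (243, 73, 107, 131)] [73, 73, 76, 62, 58, 66, 98, 133, 138, 137, 137, 136, 137, 136, 136, 136, 137, 136]
320 [(234, 40, 71, 109), (235, 38, 63, 95), (236, 28, 41, 57), (237, 47, 67, 83), (238, 69, 103, 127), (239, 76, 112, 134), (240, 77, 113, 133), (241, 77, 113, 131), (242, 73, 108, 131), (243, 73, 108, 131)] [73, 75, 76, 77, 48, 64, 76, 130, 139, 137, 137, 136, 136, 136, 135, 136, 136, 136]
350 [(234, 48, 64, 83), (235, 55, 63, 70), (236, 56, 62, 65), (237, 48, 53, 57), (238, 55, 67, 79), (239, 61, 90, 115), (240, 63, 95, 122), (241, 68, 103, 129), (242, 74, 109, 132), (243, 77, 113, 132)] [73, 75, 77, 78, 78, 52, 66, 70, 86, 133, 138, 135, 135, 136, 135, 136, 135, 136]
380 [(234, 72, 84, 105), (235, 41, 71, 111), (236, 43, 76, 118), (237, 42, 74, 115), (238, 28, 43, 65), (239, 40, 58, 73), (240, 70, 106, 125), (241, 74, 112, 133), (242, 73, 109, 131), (243, 74, 110, 130)] [77, 75, 74, 77, 79, 78, 59, 58, 66, 87, 133, 137, 135, 135, 136, 136, 135, 134]
405 [(234, 115, 117, 114), (235, 62, 81, 109), (236, 40, 70, 110), (237, 41, 72, 111), (238, 37, 62, 96), (239, 26, 39, 56), (240, 42, 61, 74), (241, 74, 109, 127), (242, 76, 114, 134), (243, 73, 108, 131)] [83, 81, 72, 70, 75, 77, 76, 56, 55, 71, 119, 137, 136, 135, 134, 134, 135, 136]
430 [(234, 129, 132, 130), (235, 113, 116, 117), (236, 59, 78, 106), (237, 40, 68, 107), (238, 41, 70, 108), (239, 36, 58, 87), (240, 31, 44, 57), (241, 61, 88, 106), (242, 78, 114, 132), (243, 77, 113, 132)] [76, 82, 80, 77, 74, 77, 81, 71, 51, 52, 74, 137, 137, 135, 134, 134, 135, 136]
```

View pics/final.png

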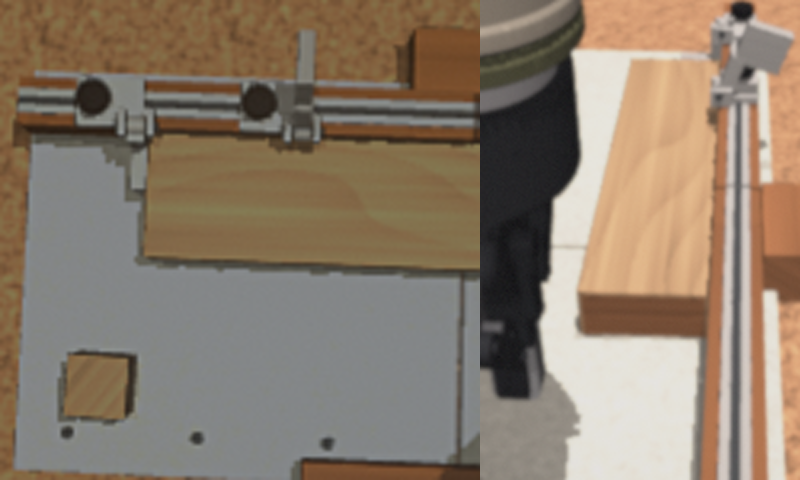

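The stud lies along the fence with its left end, at crop x≈147, beside the lowered paddle at x≈130–143. I'll check both remaining gaps at sub-pixel level.

Run:
```python
from h import *
t,s=load("i"); im=t["image"].astype(int)
for u,v in [(305,236.5),(320,237.2),(380,239.2),(405,240.2),(430,241)]: print("back",sl(onz(t,(u,v),.057)))
for u,v in [(305,275),(320,275.8),(350,277),(380,278.2),(405,279),(430,279.7)]: print("front",sl(onz(t,(u,v-.2),.057)))
for v in (246,248,250,252,254,262,270): print(v,[(u,*im[v,u].tolist()) for u in range(288,300)])
for v in (248,252,270): print(v,[ (x,float(sl(onz(t,(x,v),.057))[1])) for x in (291,294.5,295,296)])
```

```text
back [ -1.5 121.9  57. ]
back [-1.9 85.7 57. ]
back [ -1.7 -58.4  57. ]
back [  -2.  -118.2   57. ]
back [  -1.9 -178.    57. ]
front [-93.5 118.   57. ]
front [-94.   82.1  57. ]
front [-94.2  10.6  57. ]
front [-94.4 -60.6  57. ]
front [ -94.2 -119.9   57. ]
front [ -93.7 -179.1   57. ]
246 [(288, 86, 96, 99), (289, 83, 94, 97), (290, 93, 102, 105), (291, 124, 129, 129), (292, 127, 134, 133), (293, 126, 135, 133), (294, 129, 134, 132), (295, 123, 129, 129), (296, 68, 95, 116), (297, 66, 100, 128), (298, 68, 102, 130), (299, 70, 104, 131)]
248 [(288, 132, 131, 128), (289, 87, 98, 101), (290, 93, 104, 106), (291, 126, 135, 133), (292, 128, 136, 133), (293, 126, 134, 132), (294, 129, 134, 132), (295, 119, 125, 128), (296, 73, 104, 124), (297, 67, 101, 128), (298, 70, 103, 131), (299, 71, 105, 132)]
250 [(288, 129, 129, 127), (289, 82, 93, 96), (290, 82, 90, 91), (291, 130, 135, 133), (292, 128, 135, 132), (293, 127, 135, 132), (294, 125, 130, 127), (295, 101, 109, 113), (296, 72, 104, 129), (297, 73, 109, 133), (298, 75, 110, 132), (299, 75, 110, 132)]
252 [(288, 130, 130, 128), (289,
[... 473 characters left out ...]
[(288, 135, 133, 132), (289, 135, 134, 131), (290, 135, 134, 132), (291, 137, 135, 132), (292, 130, 129, 127), (293, 88, 98, 99), (294, 80, 92, 95), (295, 65, 87, 104), (296, 75, 112, 133), (297, 77, 112, 133), (298, 76, 111, 132), (299, 77, 110, 132)]
270 [(288, 135, 134, 131), (289, 135, 134, 131), (290, 138, 136, 133), (291, 137, 136, 133), (292, 132, 130, 128), (293, 87, 97, 99), (294, 75, 93, 104), (295, 73, 105, 125), (296, 71, 103, 131), (297, 72, 104, 130), (298, 72, 103, 130), (299, 73, 104, 131)]
248 [(291, 154.4), (294.5, 146.0), (295, 144.8), (296, 142.4)]
252 [(291, 154.0), (294.5, 145.6), (295, 144.4), (296, 142.0)]
270 [(291, 152.0), (294.5, 143.6), (295, 142.4), (296, 140.0)]
```

```bash
python3 -c "
from h import *
print(manip.hand_in())"
```

```text
the job is handed in; nothing more can be done
None
```

I handed the job in at about 17 s: the long stop is fully down and the short stop still up. The stud is flat against the fence to within about 0.5 mm, and its end butts on the long stop with no gap visible; the fingers never went near the offcut, tape or glue bottle.

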